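Hold the hand magnifier over the blue wax ring

TASK

Take the hand magnifier by its handle, draw it gently out along its slanting stand without forcing it against the stand, then turn it so the lens lies level and hold it centred about 10 cm above the blue wax ring, so the carving can be looked over from above. The glass and its rim must not be touched, the rings and the tool jar stay where they are, and you finish still holding the magnifier there.

Things in the scene. Friction and masses are not known exactly. Their poses are not given: they have to be found in the camera images.
- magnifier: Hand magnifier, 0.10 to 0.20 kg. Origin: lens centre. Own z: lens axis (either face may be up in use). Round head 82 mm across, 9 mm thick: glass in a black rim. Straight black handle along own -x, from the rim at x = -41 to its end at x = -161 mm; section 18 mm (own y) by 12 mm (own z). Starts head up with the last 45 mm of handle in the stand's socket.
- handle_grip (a point): Point on the handle's middle line, at own x = -82 mm: a good place to grip, across the 18 mm width (along own y). 41 mm from the rim, 34 mm from the socket mouth at the start. The handle rises at about 33 degrees from vertical, leaning along the stand's +x; own z points up and along the stand's -x.
- handle_end (a point): Middle of the handle's end (red band), 161 mm from the lens centre, inside the socket at the start. To draw it out, move the magnifier 55 mm or more along its own +x.
- stand: Magnifier stand, fixed to the table, left or right of the cork mat: dark base plate 116 by 86 mm, 14 mm high, with an aluminium sleeve (outside 26 by 33 mm) leaning 25 degrees from vertical to its own +x. Origin: table level, near the middle of the base; the lens centre starts 69 mm along its +x, 160 mm up. Pressing the magnifier against it with over 15 N counts as forcing.
- socket_mouth (a point): Middle of the sleeve's open upper end, 63 mm above the table. The socket is 45 mm deep, 25 by 18 mm inside: the handle stands in it loosely, with 3 mm of play all round, and rests by its own weight.
- blue_ring: The ring to be inspected: blue carving wax, lying flat, 27 mm outside and 19 mm inside diameter, 7 mm high, with a rectangular signet head 15 mm wide and 10 mm high. Origin: centre of the ring on its underside, z up. It lies on the cork mat; which of the three places varies.
- green_ring: Bystander: plain green wax ring lying flat on the mat, 29 mm diameter, 9 mm high. Origin: centre of its underside.
- silver_ring: Bystander: thin silver-coloured metal ring lying flat on the mat, 24 mm diameter, 5 mm high. Origin: centre of its underside.
- tool_jar: Bystander: glass jar with carving tools standing in it, 74 mm diameter, 82 mm high, tools up to 175 mm high and leaning out to 38 mm from its axis. Loose. It stands on the other side of the mat from the stand. Origin: centre of its underside.
- cork_mat: Cork mat fixed on the table, 220 by 320 mm, 4 mm thick, level. Origin: centre of its underside, z up; the rings lie on it.
Not all that is in view belongs to the job. There is more than one size of the magnifier; the one meant has the size given above.

How it is judged:
By the outcome, as a careful person would: the job done as asked, in the order asked, and still so for the second after the job is handed in, while the arm keeps its last pose, push and grip.
It also fails if it takes over 43 s, if anything falls off the work surface, if the arm or the gripper's body presses on something with over 40 N, if the wrist force passes 120 N, or if a joint passes its speed limit or range.

ROBOT

A 7-joint arm with a two-finger parallel gripper is mounted at the origin on the work surface. World frame = base frame: x ahead of the robot, y to its left, z up, the work surface at z = 0. Lengths are in mm, angles in rad, forces in N, time in s.
With the tool pointing down it reaches from about 400 to 875 mm from the base axis. Payload 4.4 kg.
Tool frame: the origin (TCP) lies at the very end of the fingers, on their centre line; the grasp point (between the pads) lies 19 mm behind it; z points along the fingers, y is the line along which they close (so a half turn about z gives the same grasp; the last joint's range is limited). The gripper opens to 85 mm and grips with 20 to 120 N. Pads are 22 mm wide; open, the fingers measure 114 mm over their backs; the gripper's body (76 mm by 85 mm) begins 54 mm behind the grasp point. The pads swing forward as they close: fully open they stand 13 mm farther back than shut.
Start: joints at [-1.193, 0.628, 0.038, 1.517, -0.027, 0.996, -0.02], TCP at [279.072, 587.058, 196.413] pointing down, gripper open.
Joint ranges: [-3.06, 3.06], [-0.37, 2.12], [-1.25, 1.32], [0.18, 2.47], [-1.1, 4.24], [0.23, 1.98], [-2.94, 2.94]. Speed limits (rad/s): [2.57, 2.57, 3.14, 3.14, 3.14, 3.14, 3.14].

INTERFACE

Orientations are given as [roll, pitch, yaw] about the fixed x, y, z axes, in that order (R = Rz(yaw) Ry(pitch) Rx(roll)).
In Python, from cell import status, get_image, ctrl, models gives the robot as it stands.
- The arm moves only by the shell command python3 -m handwheel 'ROWS' [OPENING]. ROWS is JSON, a list of rows, each an object with "delta_pos": the shift along the world's x, y, z in cm, a list of three; "yaw": the turn about the world's z in rad. A call has 1 to 10 rows; each row shifts and turns the commanded pose from where the row before left it; what a row does not reach is not made up. A row lasts 1/12 s, in which the tool goes at most 41.7 mm and 7.16 degrees, less where a joint would pass 70% of its speed; a pose out of reach is approached as far as the arm can. A call is refused whole if a number of a shift passes 4.17 or a number of a turn 0.125, either way. A call with a gripper value outside its range is refused whole. OPENING is the opening, from -1 (shut) to 1 (fully open), set as the call begins (- or left out, the last holds). The fingers move at their own pace and stop on an object; the grip force is fixed at half the most. Time passes only in rows, so rows that do not move let the fingers close. It gives the time, the measured TCP pose, the force, the opening and the grip force at its end, in the units of the state.
- status.read_state(): the state, without advancing time (a new reading comes with each control period).
- get_image(name): name is "scene" or "side" or "wrist"; returns a dict with "color" (384x512x3 uint8, red, green, blue), "z_map" (384x512 float32, mm along the optical axis (not along the pixel's ray), 0 where there is no reading), "fx", "fy", "cx", "cy" (pixels), "position" and "rotation" of the camera in the world; the wrist camera has in their place "hand_eye" (4x4, takes a point from camera to tool coordinates, whose origin is the TCP and whose axes are the flange's). Camera axes: x right, y up, looking along -z (the intrinsics and any distortion apply to the point x, -y, -z); pixel columns grow to the right and rows downward; lengths in mm; the calibration is good to about 2 mm. A picture is of the moment at which its call begins: read the wrist's pose just before it.
- ctrl.finish_job(): hands the job in; it is judged then, once.
Trained networks look in a picture, given as the dict that the camera call returned (one of the last four; its "shot" number tells which), for a name from the list of things; names that differ only in an ending like _2 or _b are one class to them, and where a whole thing is asked for, a point or a joint stands for the part that bears it (a point fixed in the world has none). Each returns a list of dicts, best first, with "score" (0 to 1); they miss things now and then, are a little off and sometimes report something else, mostly with a low value. They report only what shows in the picture. A call takes as long as a camera call. They do not tell look-alikes from the thing itself.
- models.boxes_of(picture, name): "rect" ([left, top, right, bottom] in pixels, round what is visible of it).
The state is a dict: "clock": time; "qpos": joint angles; "qd": joint speeds; "tau": joint torques, N m; "eef_pos": TCP position; "tool_rot": TCP orientation; "force": force on the tool from outside, world axes, zero at the start; "torque": the same for the moment, N m; "width": finger opening in mm; "gripper_force": force on a finger pad.
Only numpy, scipy, OpenCV 4.12 (cv2) and the standard library are available. Lean on these libraries where they do the work, as an engineer would, in place of code of your own. Each camera call takes 0.05 s, during which the arm holds its last target. There are 200 camera calls.

## Working session

There is one attempt and no reset: what is moved stays moved. The work goes in short steps, Python scripts to look and compute and a shell command to move; the robot and the scene stay as the last step left them, time stands still between calls to the robot, and variables do not carry over. Pictures are saved under pics/ and viewed, at most 10 in all, crops included, and the job is handed in when it is done.

```bash
mkdir -p pics
cat > h.py <<'E'
import numpy as np, cv2
from cell import status, get_image, ctrl, models
from scipy.spatial.transform import Rotation as Ro
def pose(s):
    T=np.eye(4);T[:3,:3]=Ro.from_euler('xyz',s['tool_rot']).as_matrix();T[:3,3]=s['eef_pos'];return T
def cloud(p,s=None):
    """world xyz for each pixel, nan where no reading"""
    z=p['z_map'].astype(float);v,u=np.mgrid[:z.shape[0],:z.shape[1]]
    P=np.stack([(u-p['cx'])/p['fx']*z,-(v-p['cy'])/p['fy']*z,-z],-1)
    P[z<=0]=np.nan
    if 'hand_eye' in p: M=pose(s)@np.array(p['hand_eye']);return P@M[:3,:3].T+M[:3,3]
    return P@np.array(p['rotation']).reshape(3,3).T+np.array(p['position'])
def save(n,img,f=1): cv2.imwrite(f'pics/{n}.png',cv2.resize(img,None,fx=f,fy=f,interpolation=cv2.INTER_CUBIC)[...,::-1])
E
python3 - <<'E'
from h import *
s=status.read_state();print({k:np.round(v,3).tolist() for k,v in s.items()})
ims=[]
for n in('scene','side'):
    p=get_image(n);W=cloud(p);np.savez(f'{n}.npz',W=W,c=p['color']);ims.append(p['color'])
    print(n,[k for k in p if k not in('color','z_map')],np.round(p['position']),p['fx'],np.isnan(W[...,0]).mean())
    for o in('magnifier','stand','blue_ring','green_ring','silver_ring','tool_jar','cork_mat','socket_mouth'):
        try: print(o,[(np.round(d['rect']).tolist(),round(d['score'],2)) for d in models.boxes_of(p,o)][:4])
        except Exception as e: print(o,e)
    save(n+'1',p['color'],1.5)
E
```

```text
{'clock': 0.0, 'qpos': [-1.193, 0.629, 0.038, 1.518, -0.027, 0.996, -0.02], 'qd': [0.002, 0.001, 0.001, 0.0, 0.001, 0.002, 0.0], 'tau': [-0.0, -56.34, 1.226, -19.346, 0.011, 0.01, -0.0], 'eef_pos': [278.755, 586.428, 195.489], 'tool_rot': [-3.14, 0.0, 2.698], 'force': [0.102, -0.421, -0.471], 'torque': [0.033, 0.016, -0.0], 'gripper_force': 0.0, 'width': 85.473}Traceback (most recent call last):
  File "<stdin>", line 5, in <module>
  File "h.py", line 12, in cloud
    return P@np.array(p['rotation']).reshape(3,3).T+np.array(p['position'])
             ~~~~~~~~~~~~~~~~~~~~~~~~~~~~~~~^^^^^
ValueError: cannot reshape array of size 3 into shape (3,3)
```

```bash
sed -i "s/np.array(p\['rotation'\]).reshape(3,3).T/Ro.from_euler('xyz',p['rotation']).as_matrix().T/" h.py
python3 - <<'E'
from h import *
for n in('scene','side'):
    p=get_image(n);W=cloud(p);np.savez(f'{n}.npz',W=W,c=p['color'])
    print(n,[k for k in p if k not in('color','z_map')],np.round(p['position']),p['fx'],np.isnan(W[...,0]).mean(),'table z',np.round(np.nanpercentile(W[...,2],[5,25,50]),1))
    for o in('magnifier','stand','blue_ring','green_ring','silver_ring','tool_jar','cork_mat'):
        for d in models.boxes_of(p,o)[:4]:
            l,t,r,b=np.round(d['rect']).astype(int);c=W[(t+b)//2,(l+r)//2]
            print(o,[l,t,r,b],round(d['score'],2),np.round(c))
    save(n+'1',p['color'],1.5)
E
```

```text
scene ['fx', 'fy', 'cx', 'cy', 'position', 'rotation', 'shot'] [ 989. -597.  836.] 439.6302115853443 0.003992716471354167 table z [-745.1   -2.7   -0.8]
magnifier [np.int64(68), np.int64(220), np.int64(169), np.int64(290)] 0.83 [ 292. -352.    8.]
magnifier [np.int64(197), np.int64(264), np.int64(245), np.int64(299)] 0.81 [ 613. -304.  162.]
stand [np.int64(171), np.int64(284), np.int64(237), np.int64(338)] 0.66 [ 559. -316.   13.]
blue_ring [np.int64(172), np.int64(282), np.int64(239), np.int64(336)] 0.71 [ 557. -312.   15.]
blue_ring [np.int64(255), np.int64(244), np.int64(263), np.int64(258)] 0.65 [ 531. -116.    6.]
tool_jar [np.int64(316), np.int64(107), np.int64(346), np.int64(170)] 0.76 [460. 256. 100.]
cork_mat [np.int64(221), np.int64(183), np.int64(368), np.int64(295)] 0.87 [567. -28.   3.]
side ['fx', 'fy', 'cx', 'cy', 'position', 'rotation', 'shot'] [408. 639. 857.] 422.4253748059306 0.003962198893229167 table z [-7.408e+02 -3.000e+00 -6.000e-01]
magnifier [np.int64(195), np.int64(110), np.int64(236), np.int64(150)] 0.96 [ 595. -295.  129.]
magnifier [np.int64(305), np.int64(127), np.int64(339), np.int64(191)] 0.93 [ 284. -323.   12.]
stand [np.int64(215), np.int64(144), np.int64(253), np.int64(177)] 0.83 [ 545. -287.   26.]
stand [np.int64(198), np.int64(105), np.int64(235), np.int64(151)] 0.42 [ 593. -305.  128.]
green_ring [np.int64(236), np.int64(239), np.int64(238), np.int64(241)] 0.48 [509.  -6.  10.]
silver_ring [np.int64(222), np.int64(274), np.int64(234), np.int64(284)] 0.52 [519. 105.   4.]
tool_jar [np.int64(237), np.int64(300), np.int64(276), np.int64(372)] 0.81 [441. 270.  67.]
cork_mat [np.int64(166), np.int64(194), np.int64(271), np.int64(298)] 0.87 [555.  11.   3.]
```

View pics/scene1.png

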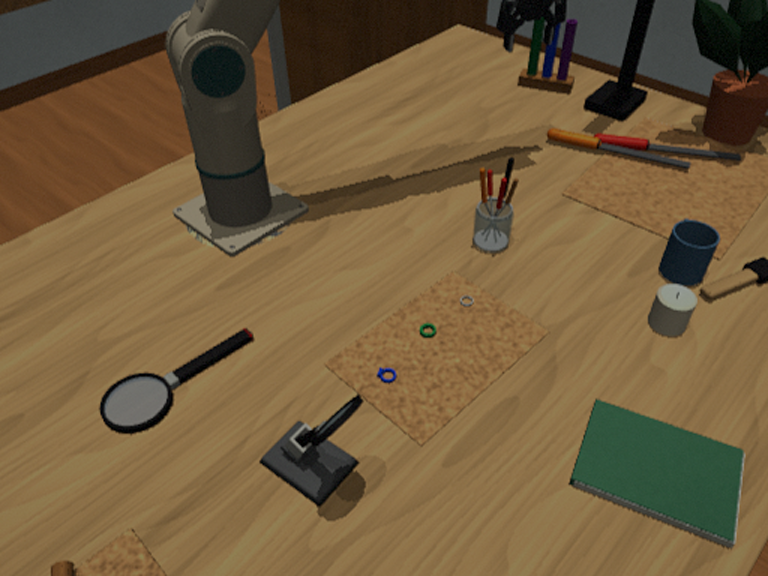

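View pics/side1.png

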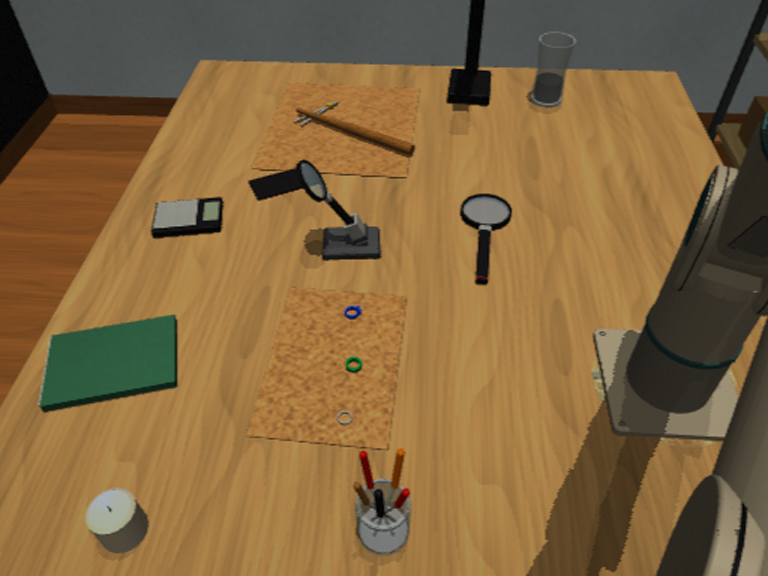

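Run:
```python
from h import *
S=np.load('scene.npz');D=np.load('side.npz')
for n,Z in(('scene',S),('side',D)):
    W=Z['W'].reshape(-1,3)
    box=(W[:,0]>440)&(W[:,0]<720)&(W[:,1]>-400)&(W[:,1]<-180)
    b=W[box&(W[:,2]>9)&(W[:,2]<18)];print(n,'base',len(b),cv2.minAreaRect(b[:,:2].astype(np.float32)),np.median(b[:,2]))
    m=W[box&(W[:,2]>72)];print('mag',len(m),m.min(0).round(),m.max(0).round())
    for z in range(65,205,10):
        k=m[(m[:,2]>z)&(m[:,2]<=z+10)]
        if len(k): print(z+5,len(k),k.mean(0).round(),np.ptp(k,axis=0).round())
    t=W[(np.abs(W[:,0]-450)<40)&(np.abs(W[:,1]+100)<60)];print('table z',np.median(t[:,2]))
    hsv=cv2.cvtColor(Z['c'],cv2.COLOR_RGB2HSV).reshape(-1,3)
    bl=(np.abs(hsv[:,0].astype(int)-118)<10)&(hsv[:,1]>150)&(np.abs(W[:,0]-530)<120)&(np.abs(W[:,1])<170)
    print('blue',bl.sum(),np.nanmean(W[bl],0).round(1),cv2.minEnclosingCircle(W[bl][:,:2].astype(np.float32)))
    a=W[(W[:,0]>180)&(W[:,0]<420)&(W[:,1]>-460)&(W[:,1]<-200)&(W[:,2]>4)&(W[:,2]<30)];print('other mag',cv2.minAreaRect(a[:,:2].astype(np.float32)))
img=np.vstack([cv2.resize(S['c'][245:345,155:275],(720,600))[:, :]]);save('crop',img[:, :])
p=D['c'][85:185,190:350];save('crop2',p,5)
p=get_image('wrist');print(np.round(p['hand_eye'],3),p['fx'],p['cx'],p['cy'])
```

```text
scene base 1330 ((550.3306884765625, -305.4109802246094), (112.55670928955078, 81.76168060302734), 6.166487693786621) 13.069528547044001
mag 439 [ 552. -340.   72.] [ 641. -259.  197.]
70 7 [ 555. -308.   74.] [13. 12.  2.]
80 12 [ 562. -310.   80.] [12. 14.  8.]
90 10 [ 566. -309.   88.] [ 8. 14.  7.]
100 11 [ 572. -309.  100.] [ 5. 12.  9.]
110 8 [ 579. -309.  111.] [4. 9. 8.]
120 7 [ 584. -306.  121.] [ 7. 14.  8.]
130 45 [ 592. -301.  131.] [12. 43.  9.]
140 22 [ 597. -290.  139.] [11. 61. 10.]
150 32 [ 605. -295.  150.] [20. 80.  9.]
160 34 [ 615. -311.  161.] [21. 78.  9.]
170 50 [ 622. -317.  170.] [23. 78. 10.]
180 55 [ 630. -313.  181.] [19. 71. 10.]
190 140 [ 635. -299.  191.] [16. 54. 10.]
200 6 [ 635. -295.  196.] [ 4. 12.  2.]
table z 2.160657550986116
blue 52 [ 526.8 -117.4    9.9] ((527.326416015625, -116.99334716796875), 14.901322364807129)
other mag ((282.0412902832031, -320.3209228515625), (284.54962158203125, 161.27828979492188), 71.99323272705078)
side base 534 ((549.2623291015625, -300.6634216308594), (111.3598861694336, 83.7551040649414), 6.108491897583008) 13.0
[... 443 characters left out ...]
293.  160.] [16. 83. 10.]
170 75 [ 619. -291.  170.] [19. 80. 10.]
180 51 [ 625. -291.  180.] [15. 73. 10.]
190 46 [ 632. -289.  190.] [17. 49. 10.]
200 3 [ 633. -297.  196.] [ 2. 11.  1.]
table z 2.3082200121782535
blue 39 [ 525.4 -115.     9.5] ((527.3630981445312, -114.7480239868164), 13.926005363464355)
other mag ((295.9654541015625, -331.17474365234375), (214.9752197265625, 257.5060119628906), 0.24969390034675598)
[[ 1.00000e-03  9.56000e-01  2.92000e-01  7.53240e+01]
 [ 1.00000e+00 -1.00000e-03  1.00000e-03  9.58000e-01]
 [ 1.00000e-03  2.92000e-01 -9.56000e-01 -1.77105e+02]
 [ 0.00000e+00  0.00000e+00  0.00000e+00  1.00000e+00]] 287.45472242609645 252.06015899428454 191.95720415717523
```

View pics/crop2.png

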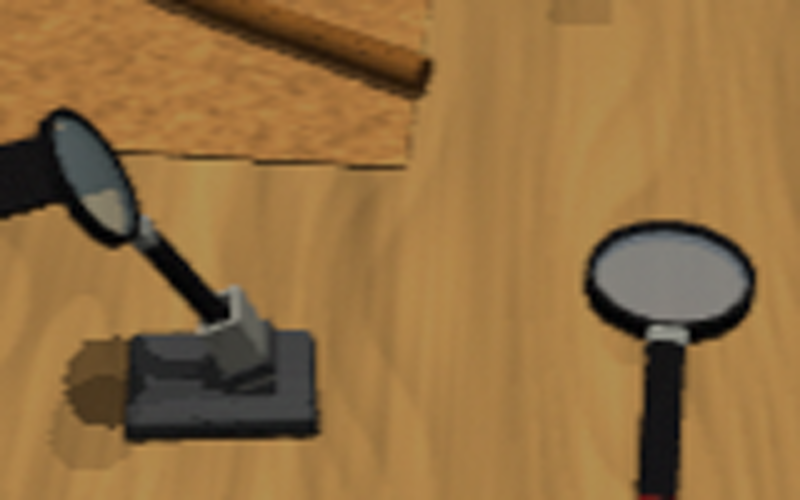

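Candidates: the magnifier in the stand (side ≈(213,128), scene ≈(220,282)) and one lying on the table (side ≈(322,158), scene ≈(118,255)). The crop shows the one in the stand. Its head measures about 80–83 mm across, and it stands in the sleeve at about 32°, so it is the one meant. The lying one is larger. The stand's yaw is about 0.107, and the blue ring is at about (527,-116). Next I go to a viewing pose near (450,-300,250).

```bash
python3 -m handwheel '[{"delta_pos":[1.5,-2,2.5],"yaw":-0.108},{"delta_pos":[1.5,-3,2.5],"yaw":-0.108},{"delta_pos":[1.5,-3,2.5],"yaw":-0.108},{"delta_pos":[1.5,-3.5,1],"yaw":-0.108},{"delta_pos":[1.5,-3.8,0],"yaw":-0.108},{"delta_pos":[1.5,-3.8,0],"yaw":-0.108},{"delta_pos":[1.5,-3.8,0],"yaw":-0.108},{"delta_pos":[1.5,-3.8,0],"yaw":-0.108},{"delta_pos":[1.5,-3.8,0],"yaw":-0.108},{"delta_pos":[1.5,-3.8,0],"yaw":-0.108}]' 1
python3 -m handwheel '[{"delta_pos":[0.2,-3.8,0],"yaw":-0.108},{"delta_pos":[0.2,-3.8,0],"yaw":-0.108},{"delta_pos":[0.2,-3.8,0],"yaw":-0.108},{"delta_pos":[0.2,-3.8,0],"yaw":-0.108},{"delta_pos":[0.2,-3.8,0],"yaw":-0.108},{"delta_pos":[0.2,-3.8,0],"yaw":-0.108},{"delta_pos":[0.2,-3.8,0],"yaw":-0.108},{"delta_pos":[0.2,-3.8,0],"yaw":-0.108},{"delta_pos":[0.2,-3.8,0],"yaw":-0.108},{"delta_pos":[0.2,-3.8,0],"yaw":-0.108}]'
python3 -m handwheel '[{"delta_pos":[0,-3.8,-1],"yaw":-0.108},{"delta_pos":[0,-3.8,-1],"yaw":-0.108},{"delta_pos":[0,-3.8,-1],"yaw":-0.108},{"delta_pos":[0,-2.5,0],"yaw":-0.108},{"delta_pos":[0,0,0],"yaw":0},{"delta_pos":[0,0,0],"yaw":0}]'
```

```text
clock: 1.73
eef_pos: [429.3, 242.5, 281.6]
tool_rot: [3.141, -0.001, 1.613]
force: [0.5, 0.6, -0.6]
width: 85.0
gripper_force: 0.0
clock: 2.57
eef_pos: [448.9, -137.3, 281.6]
tool_rot: [3.141, -0.001, 0.533]
force: [0.5, 0.1, 0.7]
width: 85.1
gripper_force: 0.0
clock: 3.07
eef_pos: [448.3, -276.1, 251.0]
tool_rot: [3.141, 0.001, 0.103]
force: [-0.0, 0.4, 0.6]
width: 85.7
gripper_force: 0.0
```

```bash
cat > look.py <<'E'
from h import *
s=status.read_state();p=get_image('wrist');W=cloud(p,s);V=W.reshape(-1,3)
np.savez('wrist.npz',W=W,c=p['color']);save('w1',p['color'],1.5)
box=(V[:,0]>440)&(V[:,0]<720)&(V[:,1]>-400)&(V[:,1]<-180)
b=V[box&(V[:,2]>9)&(V[:,2]<18)];print('base',len(b),cv2.minAreaRect(b[:,:2].astype(np.float32)),np.median(b[:,2]))
m=V[box&(V[:,2]>70)]
for z in range(65,205,8):
    k=m[(m[:,2]>z)&(m[:,2]<=z+8)]
    if len(k): print(z+4,len(k),k.mean(0).round(1),'y',k[:,1].min().round(1),k[:,1].max().round(1))
t=V[(V[:,1]>-250)&(V[:,1]<-180)&(V[:,0]<500)];print('table',np.median(t[:,2]))
A=np.vstack([np.load(f+'.npz')['W'].reshape(-1,3) for f in('scene','side')])
q=A[(A[:,0]>620)&(A[:,0]<860)&(A[:,1]>-320)&(A[:,1]<-160)&(A[:,2]>8)];print('obst',len(q),q.min(0).round() if len(q) else '',q.max(0).round() if len(q) else '')
E
python3 look.py
```

```text
base 3446 ((549.878173828125, -304.5497131347656), (110.30038452148438, 81.9571533203125), 5.925821304321289) 13.279732305346016
69 30 [ 550.3 -303.    71.5] y -312.4 -294.5
77 94 [ 554.9 -302.5   77.3] y -312.3 -293.8
85 89 [ 560.1 -302.5   85.3] y -311.8 -293.0
93 109 [ 564.8 -301.7   92.9] y -311.2 -293.4
101 111 [ 570.1 -301.3  100.8] y -310.6 -292.3
109 138 [ 575.4 -300.7  109. ] y -309.9 -291.7
117 123 [ 580.4 -300.1  117.2] y -309.8 -290.5
125 221 [ 586.2 -299.9  125.8] y -311.0 -288.7
133 618 [ 594.1 -299.8  133. ] y -327.5 -272.0
141 705 [ 599.5 -299.   141.1] y -333.3 -263.2
149 909 [ 604.4 -299.1  149.1] y -338.1 -259.3
157 265 [ 606.9 -297.5  154.5] y -338.1 -258.2
table 341.0412383943345
obst 268 [ 620. -320.    8.] [ 860. -169.  197.]
```

View pics/w1.png

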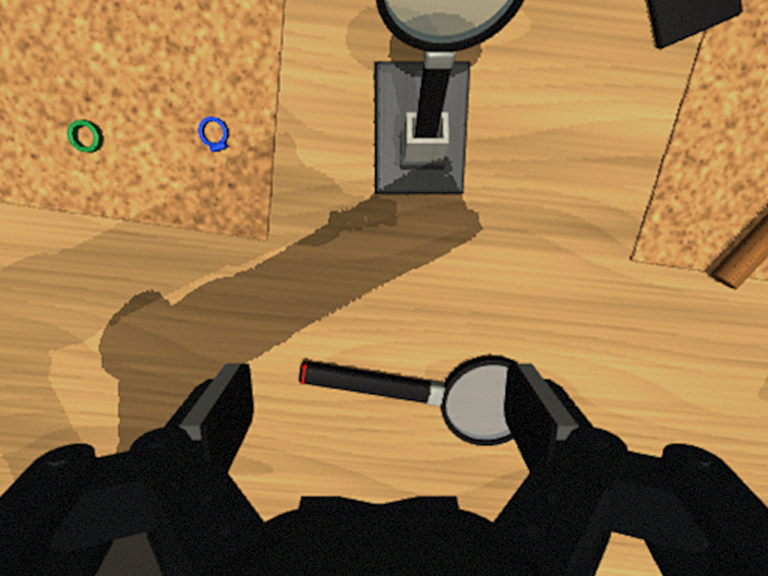

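The wrist view shows the handle rising from the sleeve at about (430,95), with the head at the top around (450,20). The blue ring is at (213,133), and the lying magnifier, bigger and off to one side, is at (490,400). The handle's middle line passes through about (570,-302,90) at 32.6°, which fits what was given. To keep the gripper body clear of the overhanging head, I will grip near the fingertips, offset behind the handle.

```bash
python3 -m handwheel '[{"delta_pos":[2.78,-0.67,0],"yaw":0},{"delta_pos":[2.77,-0.67,0],"yaw":0},{"delta_pos":[2.77,-0.67,0],"yaw":0},{"delta_pos":[2.77,-0.68,0],"yaw":0},{"delta_pos":[0,0,-3],"yaw":0},{"delta_pos":[0,0,-3],"yaw":0},{"delta_pos":[0,0,-2],"yaw":0},{"delta_pos":[0,0,-2],"yaw":0},{"delta_pos":[0,0,-1],"yaw":0},{"delta_pos":[0,0,0],"yaw":0}]' 1
cat > look2.py <<'E'
from h import *
s=status.read_state();p=get_image('wrist');W=cloud(p,s);save('w2',p['color'],1.5)
V=W.reshape(-1,3);print(s['eef_pos'],s['force'])
p2=get_image('side');save('s2',p2['color'][80:200,150:310],5)
M=cloud(p2).reshape(-1,3);m=M[(np.abs(M[:,0]-600)<60)&(np.abs(M[:,1]+300)<60)&(M[:,2]>75)&(M[:,2]<125)]
A=np.load('scene.npz')['W'].reshape(-1,3)
q=A[(A[:,0]>645)&(A[:,0]<860)&(A[:,1]>-320)&(A[:,1]<-160)&(A[:,2]>8)];print('obst',len(q),q.min(0).round() if len(q) else '',q.max(0).round() if len(q) else '')
k=A[(A[:,2]>20)&(A[:,2]<45)&(A[:,1]<-100)&(A[:,0]>420)];print(len(k),np.unique((k[:,:2]//40*40),axis=0).tolist())
E
python3 look2.py
```

```text
clock: 3.95
eef_pos: [559.3, -298.4, 139.1]
tool_rot: [-3.138, 0.003, 0.109]
force: [-0.1, 0.4, 1.0]
width: 85.2
gripper_force: 0.0
[ 559.32166168 -298.43747674  139.11343196] [-0.07539517  0.43798387  1.04539289]
obst 0  
262 [[400.0, -640.0], [440.0, -640.0], [480.0, -320.0], [520.0, -360.0], [520.0, -320.0]]
```

View pics/s2.png

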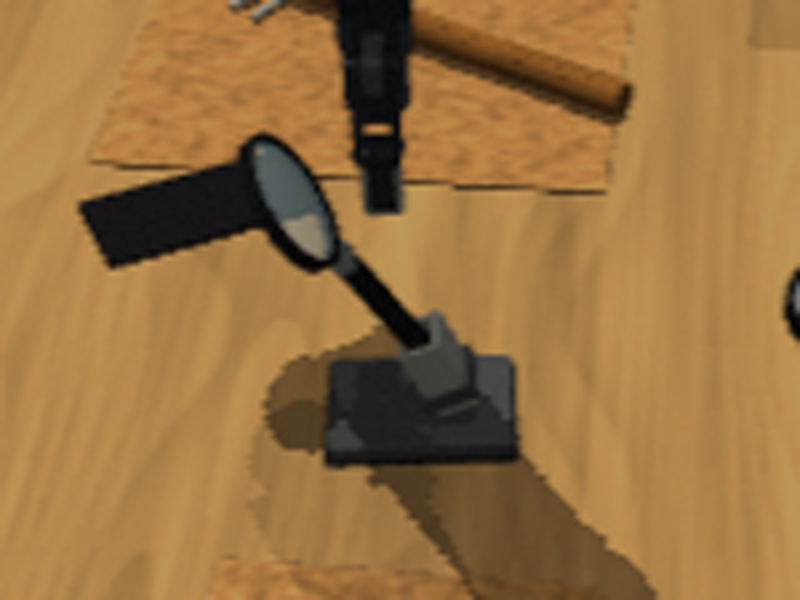

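The side crop shows the gripper coming straight down behind the head: finger at (383,190), rim at (300,200), with a clear gap. I'll correct y by -4.5 mm and go down.

```bash
python3 -m handwheel '[{"delta_pos":[0,-0.45,0],"yaw":0},{"delta_pos":[0,0,-1],"yaw":0},{"delta_pos":[0,0,-1],"yaw":0},{"delta_pos":[0,0,-1],"yaw":0},{"delta_pos":[0,0,-0.5],"yaw":0},{"delta_pos":[0,0,0],"yaw":0},{"delta_pos":[0,0,0],"yaw":0}]' 1
python3 -m handwheel '[{"delta_pos":[0,0,-0.7],"yaw":0},{"delta_pos":[0,0,-0.7],"yaw":0},{"delta_pos":[0,0,-0.6],"yaw":0},{"delta_pos":[0,0,-0.5],"yaw":0},{"delta_pos":[0,0,0],"yaw":0},{"delta_pos":[0,0,0],"yaw":0}]' 1
cat > look3.py <<'E'
from h import *
s=status.read_state();print(s['eef_pos'],s['tool_rot'],s['force'])
p2=get_image('side');p3=get_image('scene');W=cloud(p2)
save('s3',np.hstack([p2['color'][90:190,170:270],p3['color'][225:325,165:265]]),4)
M=W.reshape(-1,3);c=p2['color'].reshape(-1,3)
for z in range(80,140,8):
    k=M[(np.abs(M[:,0]-600)<80)&(np.abs(M[:,1]+296)<9)&(np.abs(M[:,2]-z)<4)];print(z,len(k),np.sort(k[:,0]).round())
E
python3 look3.py
```

```text
clock: 4.63
eef_pos: [559.5, -306.0, 105.6]
tool_rot: [-3.141, 0.001, 0.106]
force: [0.3, -0.5, -0.4]
width: 85.3
gripper_force: 0.0
clock: 5.13
eef_pos: [559.6, -306.0, 80.8]
tool_rot: [-3.141, 0.001, 0.106]
force: [-0.3, 0.1, -0.0]
width: 85.3
gripper_force: 0.0
[ 559.62079451 -306.00743324   80.77098374] [-3.14123703e+00  5.95268194e-04  1.05696774e-01] [-0.28184313  0.13221456 -0.0420193 ]
80 13 [552. 553. 556. 558. 558. 558. 558. 560. 563. 564. 564. 566. 567.]
88 12 [560. 560. 561. 561. 563. 564. 566. 568. 569. 569. 572. 572.]
96 12 [563. 565. 566. 568. 571. 571. 574. 574. 574. 574. 577. 577.]
104 9 [573. 574. 574. 576. 577. 579. 579. 582. 582.]
112 18 [574. 576. 576. 577. 579. 579. 579. 579. 581. 581. 582. 584. 584. 584.
 584. 586. 587. 590.]
120 11 [581. 581. 582. 582. 584. 586. 586. 589. 589. 592. 592.]
128 19 [583. 584. 584. 586. 586. 586. 589. 589. 589. 590. 590. 591. 592. 593.
 594. 594. 595. 595. 596.]
136 8 [596. 596. 596. 597. 598. 598. 598. 600.]
```

View pics/s3.png

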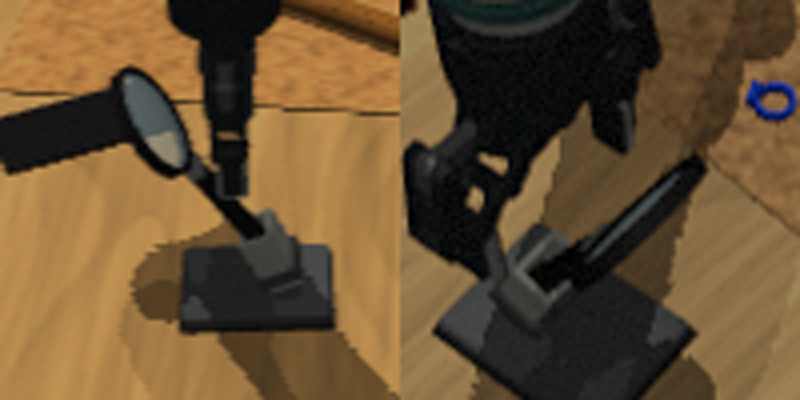

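The gripper is around the handle and clear of the rim: in the left half, finger at (230,170) and rim at (175,165). A small correction in y, x and z, then close.

```bash
python3 -m handwheel '[{"delta_pos":[-0.15,0.3,-0.18],"yaw":0},{"delta_pos":[0,0,0],"yaw":0},{"delta_pos":[0,0,0],"yaw":0}]' 1
python3 -m handwheel '[{"delta_pos":[0,0,0],"yaw":0},{"delta_pos":[0,0,0],"yaw":0},{"delta_pos":[0,0,0],"yaw":0},{"delta_pos":[0,0,0],"yaw":0},{"delta_pos":[0,0,0],"yaw":0},{"delta_pos":[0,0,0],"yaw":0},{"delta_pos":[0,0,0],"yaw":0},{"delta_pos":[0,0,0],"yaw":0}]' -1
python3 - <<'E'
from h import *
s=status.read_state();print(s['eef_pos'],s['force'],s['torque'],s['width'],s['gripper_force'])
E
```

```text
clock: 5.48
eef_pos: [558.3, -302.7, 79.5]
tool_rot: [-3.141, -0.0, 0.106]
force: [-0.0, 0.9, -0.1]
width: 85.2
gripper_force: 0.0
clock: 6.15
eef_pos: [558.3, -303.1, 79.4]
tool_rot: [3.142, -0.0, 0.106]
force: [0.0, 0.0, 0.1]
width: -0.0
gripper_force: 0.0
[ 558.34042338 -303.12930539   79.40242172] [0.03353845 0.03724364 0.10192842] [-0.00872678  0.02719624  0.016342  ] -0.04404804099453651 0.0
```

The width reads 0, so the fingers missed the handle. I'll look before doing anything else.

```bash
cat > look4.py <<'E'
from h import *
s=status.read_state();pw=get_image('wrist');Ww=cloud(pw,s)
p2=get_image('side');p3=get_image('scene')
save('s4',np.hstack([cv2.resize(pw['color'],(400,300)),cv2.resize(p2['color'][90:180,170:290],(400,300))]),1)
for n,p,W in(('w',pw,Ww),('s',p2,cloud(p2)),('c',p3,cloud(p3))):
    M=W.reshape(-1,3)
    for z in range(76,140,8):
        k=M[(np.abs(M[:,0]-600)<80)&(np.abs(M[:,1]+300)<30)&(np.abs(M[:,2]-z)<4)]
        if len(k): print(n,z,len(k),'x',np.percentile(k[:,0],[3,50,97]).round(),'y',np.percentile(k[:,1],[3,50,97]).round())
E
python3 look4.py
```

```text
w 76 57 x [551. 554. 556.] y [-311. -304. -296.]
w 84 56 x [557. 559. 561.] y [-311. -303. -295.]
w 92 80 x [561. 564. 568.] y [-310. -303. -295.]
w 100 81 x [567. 569. 572.] y [-310. -302. -294.]
w 108 99 x [571. 574. 576.] y [-309. -301. -294.]
w 116 146 x [568. 577. 582.] y [-308. -301. -293.]
w 124 617 x [564. 570. 588.] y [-313. -301. -290.]
w 132 1621 x [564. 592. 598.] y [-320. -300. -279.]
s 76 17 x [552. 557. 565.] y [-310. -297. -294.]
s 84 18 x [556. 561. 570.] y [-310. -299. -293.]
s 92 12 x [563. 568. 576.] y [-309. -293. -291.]
s 100 19 x [565. 571. 581.] y [-308. -294. -292.]
s 108 15 x [573. 577. 586.] y [-303. -293. -289.]
s 116 29 x [550. 579. 590.] y [-306. -296. -291.]
s 124 35 x [547. 567. 589.] y [-307. -295. -289.]
s 132 54 x [549. 592. 600.] y [-321. -296. -277.]
c 76 14 x [552. 560. 567.] y [-313. -312. -301.]
c 84 9 x [560. 563. 568.] y [-312. -311. -301.]
c 92 10 x [562. 568. 573.] y [-312. -311. -301.]
c 100 7 x [570. 571. 577.] y [-311. -308. -300.]
c 108 4 x [575. 577. 581.] y [-311. -311. -310.]
c 116 16 x [565. 570. 583.] y [-310. -307. -298.]
c 124 40 x [557. 570. 589.] y [-317. -306. -292.]
c 132 72 x [559. 589. 597.] y [-319. -306. -281.]
```

View pics/s4.png

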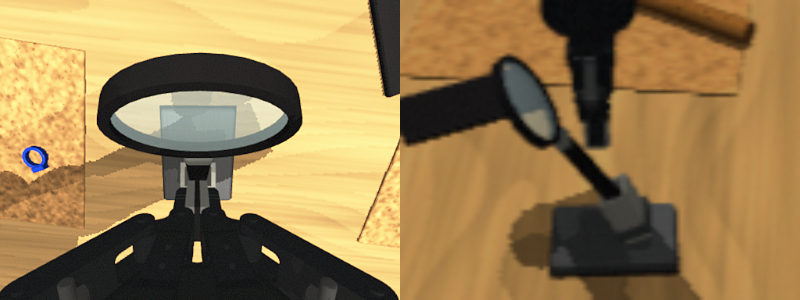

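Run:
```python
from h import *
s=status.read_state();p=get_image('wrist');W=cloud(p,s);H=np.array(p['hand_eye'])
T=np.linalg.inv(pose(s));L=W@T[:3,:3].T+T[:3,3]
def proj(q):
    c=np.linalg.inv(H)@np.r_[q,1];return (p['cx']+p['fx']*c[0]/-c[2],p['cy']-p['fy']*c[1]/-c[2])
print('TCP px',proj([0,0,0]),'grasp',proj([0,0,-19]),'z-35',proj([0,0,-35]))
for v in range(200,340,8): print(v,L[v,246:262:5].round().tolist())
for n in('side','scene'):
    q=get_image(n);M=cloud(q).reshape(-1,3);R=M@T[:3,:3].T+T[:3,3]
    for z in range(-80,0,8):
        k=R[(np.abs(R[:,0])<25)&(np.abs(R[:,1])<40)&(np.abs(R[:,2]-z)<4)];
        if len(k):print(n,z,len(k),np.percentile(k[:,0],[3,50,97]).round(),np.percentile(k[:,1],[3,97]).round())
```

```text
TCP px (np.float64(253.61520963791915), np.float64(220.965685612301)) grasp (np.float64(253.80313808586797), np.float64(233.25674254738175)) z-35 (np.float64(253.99498748756878), np.float64(245.8042410501526))
200 [[32.0, -4.0, -51.0], [32.0, -2.0, -51.0], [32.0, 1.0, -50.0], [32.0, 3.0, -50.0]]
208 [[26.0, -4.0, -45.0], [26.0, -2.0, -45.0], [26.0, 1.0, -46.0], [26.0, 3.0, -45.0]]
216 [[14.0, -5.0, -25.0], [nan, nan, nan], [13.0, 1.0, -25.0], [14.0, 4.0, -27.0]]
224 [[-1.0, -5.0, -3.0], [-1.0, -2.0, -2.0], [-1.0, 2.0, -3.0], [-1.0, 5.0, -2.0]]
232 [[11.0, -4.0, -41.0], [11.0, -2.0, -41.0], [11.0, 1.0, -40.0], [11.0, 4.0, -40.0]]
240 [[11.0, -4.0, -51.0], [11.0, -2.0, -50.0], [11.0, 1.0, -50.0], [11.0, 3.0, -50.0]]
248 [[11.0, -4.0, -57.0], [11.0, -2.0, -58.0], [11.0, 1.0, -57.0], [11.0, 3.0, -58.0]]
256 [[11.0, -4.0, -65.0], [12.0, -2.0, -67.0], [11.0, 1.0, -66.0], [11.0, 3.0, -65.0]]
264 [[11.0, -4.0, -72.0], [11.0, -2.0, -72.0], [12.0, 1.0, -73.0], [11.0, 3.0, -72.0]]
272 [[11.0, -3.0, -79.0], [7.0, -2.0, -72.0], [7.0, 1.0, -71.0], [12.0, 2.0, -79.0]]
280 [[12.0, -3.0, -85.0], [3.0
[... 725 characters left out ...]
 -2.  2.] [-15. -13.]
side -64 12 [-6.  1.  7.] [-16.  -8.]
side -56 15 [-8.  3. 11.] [-15.  -4.]
side -48 22 [-11.  -4.   9.] [-13.   5.]
side -40 22 [-10.   2.  24.] [-12.   5.]
side -32 13 [12. 21. 24.] [-9.  4.]
side -24 17 [11. 16. 25.] [-10.   4.]
side -16 16 [ 5. 11. 21.] [-10.   7.]
side -8 16 [ 0.  6. 16.] [-9.  6.]
scene -80 45 [ 6. 12. 14.] [-26.  23.]
scene -72 24 [ 6. 11. 13.] [-6. 14.]
scene -64 25 [ 5. 10. 13.] [-12.  14.]
scene -56 34 [-0.  8. 12.] [-13.  14.]
scene -48 33 [-3.  8. 12.] [-11.  14.]
scene -40 25 [ 4. 11. 25.] [-7. 10.]
scene -32 7 [ 8. 20. 22.] [ 3. 10.]
scene -24 7 [12. 13. 18.] [-2. 10.]
scene -16 7 [ 8. 12. 14.] [ 6. 10.]
scene -8 12 [ 1.  4. 11.] [-4. 10.]
```

In all three cameras the fingertips end about 36 mm short of the reported TCP (tool z ≈ -36; body front at ≈ -109). The fingers therefore closed above and behind the handle without touching it. I will reopen, go down 36 mm more, and close again.

```bash
python3 -m handwheel '[{"delta_pos":[0,0,0],"yaw":0},{"delta_pos":[0,0,0],"yaw":0},{"delta_pos":[0,0,0],"yaw":0},{"delta_pos":[-0.1,0,0],"yaw":0},{"delta_pos":[0,0,0],"yaw":0},{"delta_pos":[0,0,0],"yaw":0},{"delta_pos":[0,0,-0.5],"yaw":0},{"delta_pos":[0,0,-0.7],"yaw":0},{"delta_pos":[0,0,-0.7],"yaw":0},{"delta_pos":[0,0,0],"yaw":0}]' 1
python3 -m handwheel '[{"delta_pos":[0,0,-0.5],"yaw":0},{"delta_pos":[0,0,-0.5],"yaw":0},{"delta_pos":[0,0,-0.4],"yaw":0},{"delta_pos":[0,0,-0.3],"yaw":0},{"delta_pos":[0,0,0],"yaw":0},{"delta_pos":[0,0,0],"yaw":0}]' 1
cat > look5.py <<'E'
from h import *
s=status.read_state();print(np.round(s['eef_pos'],1),np.round(s['force'],1),s['width'])
p2=get_image('side');p3=get_image('scene')
save('s5',np.hstack([cv2.resize(p2['color'][85:175,180:260],(400,450)),cv2.resize(p3['color'][215:305,170:250],(400,450))]),1)
E
python3 look5.py
```

```text
clock: 7.28
eef_pos: [556.3, -302.1, 58.3]
tool_rot: [-3.139, 0.002, 0.106]
force: [-0.2, 0.4, -0.2]
width: 85.9
gripper_force: 0.0
clock: 7.78
eef_pos: [557.2, -303.1, 43.2]
tool_rot: [-3.142, 0.0, 0.106]
force: [-0.3, 0.2, 0.2]
width: 85.4
gripper_force: 0.0
[ 557.2 -303.1   43.2] [-0.3  0.2  0.2] 85.43705302430953
```

View pics/s5.png

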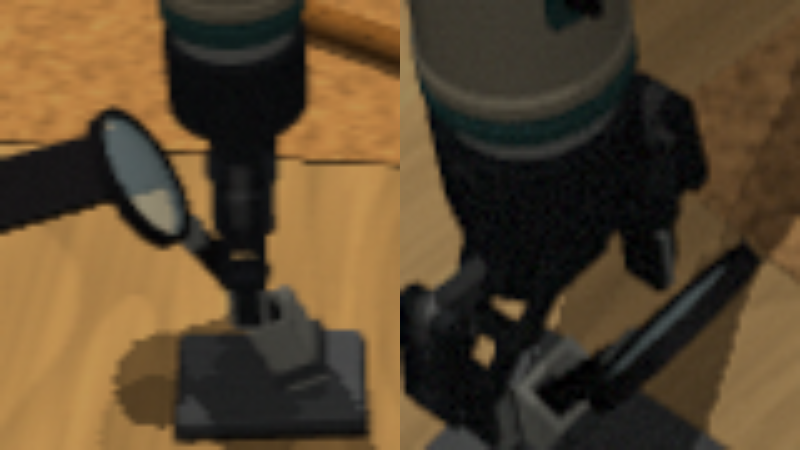

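The left half shows the finger at (245,280) alongside the handle just above the socket, with the rim at (185,210) clear of the body at (170,100). Closing now.

```bash
python3 -m handwheel '[{"delta_pos":[0,0,0],"yaw":0},{"delta_pos":[0,0,0],"yaw":0},{"delta_pos":[0,0,0],"yaw":0},{"delta_pos":[0,0,0],"yaw":0},{"delta_pos":[0,0,0],"yaw":0},{"delta_pos":[0,0,0],"yaw":0},{"delta_pos":[0,0,0],"yaw":0}]' -1
python3 - <<'E'
from h import *
s=status.read_state();print(np.round(s['force'],1),np.round(s['torque'],3))
p=get_image('wrist');V=cloud(p,s).reshape(-1,3);m=V[(abs(V[:,0]-590)<60)&(abs(V[:,1]+300)<60)]
for z in range(80,165,8):
    k=m[(m[:,2]>z)&(m[:,2]<=z+8)]
    if len(k): print(z+4,len(k),k.mean(0).round(1),k[:,0].max().round(1),'y',k[:,1].min().round(1),k[:,1].max().round(1))
E
```

```text
clock: 8.47
eef_pos: [557.5, -303.3, 43.7]
tool_rot: [3.141, -0.0, 0.106]
force: [0.1, 0.0, 2.1]
width: 16.0
gripper_force: 59.1
[0.1 0.  2.1] [-0.039  0.063  0.019]
84 172 [ 561.4 -302.3   85.1] 570.2 y -322.5 -281.1
92 424 [ 564.2 -301.7   92.2] 570.2 y -323.5 -280.2
100 609 [ 565.3 -301.7  100.1] 573.0 y -323.1 -280.3
108 612 [ 566.2 -301.4  107.7] 577.2 y -323.2 -280.2
116 849 [ 562.5 -301.4  115.7] 582.2 y -326.5 -274.9
124 2074 [ 570.  -300.9  124.8] 589.7 y -343.6 -260.4
132 6930 [ 570.2 -300.6  132.7] 599.7 y -347.9 -256.4
140 5148 [ 572.7 -300.8  140. ] 606.0 y -350.4 -251.5
148 7979 [ 576.2 -300.1  148.4] 611.5 y -355.6 -245.6
156 11666 [ 579.6 -299.7  156.1] 616.8 y -360.0 -241.8
164 15132 [ 586.  -298.5  164.2] 622.2 y -360.0 -240.1
```

The handle is gripped (59 N). Now I draw it out gently along its own axis.

```bash
python3 -m handwheel '[{"delta_pos":[0.11,0.01,0.17],"yaw":0},{"delta_pos":[0.11,0.01,0.17],"yaw":0},{"delta_pos":[0.16,0.015,0.25],"yaw":0},{"delta_pos":[0.16,0.02,0.25],"yaw":0},{"delta_pos":[0,0,0],"yaw":0}]'
python3 -m handwheel '[{"delta_pos":[0.21,0.02,0.33],"yaw":0},{"delta_pos":[0.21,0.02,0.33],"yaw":0},{"delta_pos":[0.21,0.02,0.33],"yaw":0},{"delta_pos":[0.21,0.02,0.33],"yaw":0},{"delta_pos":[0.21,0.02,0.33],"yaw":0},{"delta_pos":[0.21,0.02,0.33],"yaw":0}]'
python3 -m handwheel '[{"delta_pos":[0.21,0.02,0.33],"yaw":0},{"delta_pos":[0.21,0.02,0.33],"yaw":0},{"delta_pos":[0.27,0.03,0.42],"yaw":0},{"delta_pos":[0.27,0.03,0.42],"yaw":0},{"delta_pos":[0.27,0.03,0.42],"yaw":0},{"delta_pos":[0.27,0.03,0.42],"yaw":0},{"delta_pos":[0.27,0.03,0.42],"yaw":0},{"delta_pos":[0.27,0.03,0.42],"yaw":0},{"delta_pos":[0,0,0],"yaw":0},{"delta_pos":[0,0,0],"yaw":0}]'
```

```text
clock: 8.93
eef_pos: [563.2, -302.5, 52.3]
tool_rot: [3.141, -0.0, 0.106]
force: [-0.8, -0.1, -0.3]
width: 16.0
gripper_force: 58.9
clock: 9.43
eef_pos: [575.7, -301.3, 72.1]
tool_rot: [3.141, -0.0, 0.106]
force: [0.4, -0.3, -0.5]
width: 16.4
gripper_force: 58.8
clock: 10.27
eef_pos: [596.0, -299.2, 103.7]
tool_rot: [3.141, -0.0, 0.106]
force: [-0.3, 0.2, -1.9]
width: 15.9
gripper_force: 58.8
```

It's out (71 mm along its axis, forces ≤2 N). The tool itself can only yaw, so the magnifier must be levelled by pivoting it in the grip. I'll press the handle end lightly on bare table (the area at x>645 is clear). First I move there and measure the pose in the hand.

```bash
python3 -m handwheel '[{"delta_pos":[1,0.5,2],"yaw":0},{"delta_pos":[2,1,1],"yaw":0},{"delta_pos":[3,1.6,0],"yaw":0},{"delta_pos":[3,1.6,0],"yaw":0},{"delta_pos":[2.5,1.6,0],"yaw":0},{"delta_pos":[1,0.7,0],"yaw":0},{"delta_pos":[0,0,0],"yaw":0},{"delta_pos":[0,0,0],"yaw":0}]'
cat > mag.py <<'E'
from h import *
s=status.read_state();T=np.linalg.inv(pose(s));print(np.round(s['eef_pos'],1),np.round(s['force'],1))
for n in('wrist','side','scene'):
    p=get_image(n);M=cloud(p,s).reshape(-1,3);R=M@T[:3,:3].T+T[:3,3];z0=M[:,2]
    R=R[(z0>8)&(np.abs(R[:,1])<50)&(R[:,0]>-110)&(R[:,0]<150)&(R[:,2]>-115)]
    h=R[(np.abs(R[:,1])<13)&((np.abs(R[:,0])>15)|(R[:,2]>-34))]   # off the fingers
    print(n,len(h))
    for x in range(-100,150,12):
        k=h[np.abs(h[:,0]-x)<6]
        if len(k)>2: print('  x',x,len(k),'z',np.percentile(k[:,2],[5,50,95]).round(1),'y',np.median(k[:,1]).round(1))
    r=R[R[:,0]>30]
    if len(r)>10: print('  head y',np.percentile(r[:,1],[1,99]).round(),'x max',r[:,0].max().round())
E
python3 mag.py
```

```text
clock: 10.93
eef_pos: [720.2, -228.8, 132.5]
tool_rot: [3.142, 0.002, 0.107]
force: [-0.4, -0.3, -2.0]
width: 15.9
gripper_force: 58.9
[ 720.2 -228.8  132.5] [-0.4 -0.3 -2. ]
wrist 4484
  x -28 50 z [-0.2  7.6 12.5] y -0.3
  x -16 69 z [-21.6 -14.3  -6. ] y -0.5
  x -4 55 z [-32.8 -27.6 -24. ] y -1.1
  x 20 1353 z [-114.3 -107.5  -67.1] y 7.5
  x 32 1311 z [-88.2 -86.  -82. ] y -0.4
  x 44 1068 z [-109.3 -103.5  -90.5] y 0.1
  x 56 578 z [-114.7 -112.7 -110.3] y -0.2
  head y [-39.  37.] x max 56.0
side 253
  x -40 4 z [12.9 13.1 13.8] y 1.8
  x -28 42 z [-5.6  5.9 15.4] y -4.9
  x -16 62 z [-108.5  -13.9    4.8] y -4.2
  x -4 24 z [-28.7 -22.4 -11.3] y -5.6
  x 20 19 z [-78.  -60.1 -50.6] y -6.9
  x 32 45 z [-89.7 -83.4 -66.3] y -4.2
  x 44 49 z [-110.3 -103.2  -90.8] y -2.3
  x 56 7 z [-114.8 -112.9 -111.4] y -0.0
  head y [-39.  40.] x max 60.0
scene 283
  x -40 4 z [12.1 12.7 13.9] y 4.0
  x -28 41 z [-4.1  6.9 17. ] y 10.3
  x -16 38 z [-18.3  -8.    4.5] y 10.7
  x -4 12 z [-23.5 -18.3 -10.5] y 10.7
  x 20 73 z [-109.9  -68.6  -53.5] y 9.8
  x 32 66 z [-90.1 -85.8 -80.2] y 1.9
  x 44 42 z [-110.  -103.4  -91.8] y 0.7
  x 56 7 z [-114.2 -112.8 -112.2] y -2.2
  head y [-35.  43.] x max 60.0
```

The handle end is at tool z ≈ +15, about 70 mm below the grip. I go down until it nearly touches the table, then let it pivot by stages while dragging toward the head side.

```bash
python3 -m handwheel '[{"delta_pos":[0,0,-2.5],"yaw":0},{"delta_pos":[0,0,-3],"yaw":0},{"delta_pos":[0,0,-3],"yaw":0},{"delta_pos":[0,0,-2],"yaw":0},{"delta_pos":[0,0,-0.7],"yaw":0},{"delta_pos":[0,0,0],"yaw":0},{"delta_pos":[0,0,0],"yaw":0}]'
python3 -m handwheel '[{"delta_pos":[0.2,0.02,-0.3],"yaw":0},{"delta_pos":[0.3,0.03,-0.3],"yaw":0},{"delta_pos":[0.4,0.04,-0.3],"yaw":0},{"delta_pos":[0.4,0.04,-0.3],"yaw":0},{"delta_pos":[0.3,0.03,-0.3],"yaw":0}]'
python3 mag.py | grep -A12 side
```

```text
clock: 11.67
eef_pos: [719.8, -230.6, 22.2]
tool_rot: [3.141, 0.001, 0.104]
force: [-1.0, 0.4, -0.3]
width: 16.0
gripper_force: 59.1
clock: 12.08
eef_pos: [740.0, -228.8, 10.1]
tool_rot: [3.139, -0.006, 0.106]
force: [0.9, 1.5, 10.2]
width: 16.1
gripper_force: 64.0
side 343
  x -52 9 z [-4.2 -0.3  1.2] y -2.3
  x -40 30 z [-12.8  -6.8   0.1] y -2.5
  x -28 32 z [-24.  -18.4  -6.5] y -5.5
  x -16 40 z [-106.1  -26.8  -18.6] y -4.0
  x -4 9 z [-33.1 -28.3 -22.2] y -7.8
  x 20 12 z [-56.6 -49.9 -43.8] y -8.2
  x 32 32 z [-72.  -65.2 -53.5] y -6.8
  x 44 39 z [-77.7 -74.  -62.1] y -4.6
  x 56 33 z [-87.6 -83.  -76.7] y -0.7
  x 68 37 z [-98.7 -92.9 -87. ] y 0.3
  x 80 38 z [-107.7 -102.9  -97.3] y 1.0
  x 92 28 z [-114.5 -111.4 -106.7] y -1.6
```

The pivot works at a force of only 10 N; the handle is now at 39° above horizontal. Continuing.

```bash
python3 -m handwheel '[{"delta_pos":[0.3,0.03,-0.3],"yaw":0},{"delta_pos":[0.3,0.03,-0.3],"yaw":0},{"delta_pos":[0.3,0.03,-0.3],"yaw":0},{"delta_pos":[0.3,0.03,-0.3],"yaw":0},{"delta_pos":[0.25,0.02,-0.3],"yaw":0},{"delta_pos":[0.2,0.02,-0.3],"yaw":0},{"delta_pos":[0.2,0.02,-0.3],"yaw":0}]'
python3 -m handwheel '[{"delta_pos":[0.2,0.02,-0.3],"yaw":0},{"delta_pos":[0.15,0.02,-0.3],"yaw":0},{"delta_pos":[0.15,0.01,-0.3],"yaw":0},{"delta_pos":[0.1,0.01,-0.3],"yaw":0},{"delta_pos":[0,0,0],"yaw":0}]'
python3 mag.py
```

```text
clock: 12.82
eef_pos: [758.3, -227.5, -11.2]
tool_rot: [3.138, -0.006, 0.106]
force: [0.5, -0.4, 7.8]
width: 15.8
gripper_force: 68.4
clock: 13.23
eef_pos: [762.4, -227.1, -25.1]
tool_rot: [3.138, -0.002, 0.106]
force: [-0.0, -1.8, 5.2]
width: 16.0
gripper_force: 69.6
[ 762.4 -227.1  -25.1] [-0.  -1.8  5.2]
wrist 16288
  x -52 347 z [-40.9 -39.8 -38.3] y -1.1
  x -40 486 z [-42.4 -41.3 -39.6] y -1.1
  x -28 528 z [-43.9 -42.7 -41.1] y -1.1
  x -16 324 z [-45.1 -44.1 -42.8] y -0.6
  x 20 1895 z [-113.9 -103.4  -48.2] y 1.8
  x 32 895 z [-52.6 -51.  -49.2] y -1.1
  x 44 1366 z [-52.8 -51.1 -48. ] y -0.2
  x 56 1547 z [-51.9 -50.2 -48.5] y 0.1
  x 68 1823 z [-54.3 -52.8 -51.3] y 0.1
  x 80 2021 z [-56.1 -54.8 -53.4] y 0.0
  x 92 2339 z [-57.5 -56.2 -54.9] y -0.0
  x 104 2601 z [-58.3 -57.1 -55.9] y -0.1
  x 116 116 z [-58.  -57.  -55.9] y 1.6
  head y [-39.  37.] x max 111.0
side 356
  x -76 11 z [-38.8 -37.  -34.1] y -2.5
  x -64 22 z [-40.6 -37.3 -34.9] y -2.4
  x -52 22 z [-40.9 -38.1 -35.6] y -2.2
  x -40 21 z [-43.4 -40.  -34.5] y -3.6
  x -28 30 z [-44.6 -42.  -35.5] y -5.2
  x -1
[... 385 characters left out ...]
.4
  x 128 3 z [-63.1 -60.7 -55.1] y -3.3
  head y [-40.  40.] x max 123.0
scene 910
  x -76 19 z [-38.4 -36.7 -34.8] y 1.8
  x -64 49 z [-39.2 -37.4 -35.1] y 2.2
  x -52 49 z [-41.5 -39.6 -34.2] y 2.8
  x -40 51 z [-42.7 -40.3 -36.1] y 2.8
  x -28 13 z [-44.5 -42.4 -40.1] y 0.6
  x 20 62 z [-107.7  -49.   -42.5] y 3.6
  x 32 64 z [-53.5 -50.8 -44.8] y 3.5
  x 44 77 z [-53.8 -50.8 -46.1] y 0.6
  x 56 81 z [-52.8 -49.7 -47.1] y -0.1
  x 68 78 z [-54.9 -52.3 -50. ] y 1.1
  x 80 84 z [-56.7 -54.7 -52.1] y 0.6
  x 92 87 z [-58.  -56.  -53.6] y 0.8
  x 104 88 z [-59.1 -57.1 -54.9] y 0.9
  x 116 86 z [-62.4 -58.3 -55.5] y -0.3
  x 128 22 z [-64.4 -58.4 -53.3] y 2.4
  head y [-38.  41.] x max 125.0
```

7.5° remains; about 8 mm more.

```bash
python3 -m handwheel '[{"delta_pos":[0.05,0,-0.3],"yaw":0},{"delta_pos":[0.05,0,-0.3],"yaw":0},{"delta_pos":[0.05,0,-0.2],"yaw":0},{"delta_pos":[0,0,0],"yaw":0}]'
python3 mag.py | sed -n 1,18p
```

```text
clock: 13.72
eef_pos: [763.2, -224.9, -34.2]
tool_rot: [-3.141, -0.001, 0.106]
force: [0.6, -0.1, 4.2]
width: 16.4
gripper_force: 70.0
[ 763.2 -224.9  -34.2] [ 0.6 -0.1  4.2]
wrist 15341
  x -52 127 z [-47.  -46.1 -44.9] y -1.1
  x -40 565 z [-47.1 -46.2 -44.5] y -0.5
  x -28 603 z [-47.3 -46.3 -44.6] y -0.5
  x -16 366 z [-47.4 -46.5 -45.3] y -0.6
  x 20 1923 z [-114.  -103.1  -46.1] y 1.8
  x 32 895 z [-48.8 -47.6 -46.1] y -1.1
  x 44 1299 z [-48.  -45.8 -42.5] y -0.6
  x 56 1434 z [-45.2 -44.  -42.8] y -0.2
  x 68 1622 z [-46.2 -45.1 -43.9] y 0.2
  x 80 1738 z [-46.7 -45.6 -44.5] y 0.1
  x 92 1925 z [-46.7 -45.6 -44.5] y 0.1
  x 104 2040 z [-46.3 -45.  -43.8] y 0.1
  x 116 804 z [-45.4 -44.3 -43.1] y 0.0
  head y [-40.  37.] x max 115.0
side 308
  x -76 14 z [-47.1 -45.7 -43.1] y -2.5
```

The magnifier is level to within about 0.5°. Lens centre is at tool (83, 0, -40). Now lift and carry it over the ring.

```bash
python3 -m handwheel '[{"delta_pos":[0,0,0.5],"yaw":0},{"delta_pos":[0,0,1.2],"yaw":0},{"delta_pos":[-0.5,0,2],"yaw":0},{"delta_pos":[-1.2,0.2,2],"yaw":0},{"delta_pos":[-2,0.6,2],"yaw":0},{"delta_pos":[-2.4,0.8,1.3],"yaw":0},{"delta_pos":[-2.6,0.9,0.7],"yaw":0},{"delta_pos":[-2.6,0.9,0.5],"yaw":0},{"delta_pos":[-2.6,0.9,0.2],"yaw":0},{"delta_pos":[-2.6,0.9,0],"yaw":0}]'
python3 -m handwheel '[{"delta_pos":[-2.6,0.9,0],"yaw":0},{"delta_pos":[-2.6,0.9,0],"yaw":0},{"delta_pos":[-2.6,0.9,0],"yaw":0},{"delta_pos":[-2.3,0.8,0],"yaw":0},{"delta_pos":[-2,0.7,0],"yaw":0},{"delta_pos":[-1.5,0.5,0],"yaw":0},{"delta_pos":[-1,0.3,0],"yaw":0},{"delta_pos":[-0.6,0.2,0],"yaw":0},{"delta_pos":[0,0,0],"yaw":0},{"delta_pos":[0,0,0],"yaw":0}]'
cat > fin.py <<'E'
from h import *
s=status.read_state();T=pose(s);print(np.round(s['eef_pos'],1),np.round(s['force'],1))
I=np.linalg.inv(T)
for n in('wrist','side','scene'):
    p=get_image(n);W=cloud(p,s);M=W.reshape(-1,3);R=M@I[:3,:3].T+I[:3,3]
    k=(np.abs(R[:,1])<45)&(R[:,0]>50)&(R[:,0]<135)&(R[:,2]>-65)&(R[:,2]<-25)
    h=(np.abs(R[:,1])<7)&(R[:,0]<-18)&(R[:,0]>-80)&(R[:,2]>-65)&(R[:,2]<-25)
    A=np.c_[M[k,:2],np.ones(k.sum())];c=np.linalg.lstsq(A,M[k,2],rcond=None)[0] if k.sum()>20 else [0,0,0]
    print(n,k.sum(),'disc centre tool',(R[k].min(0)/2+R[k].max(0)/2).round(1) if k.sum() else '','world',(M[k].min(0)/2+M[k].max(0)/2).round(1) if k.sum() else '','tilt deg',np.degrees(np.arctan(c[:2])).round(1),'zmean',M[k,2].mean().round(1))
    if h.sum()>20: print('  handle slope deg',np.degrees(np.arctan(np.polyfit(R[h,0],-R[h,2],1)[0])).round(2))
    hsv=cv2.cvtColor(p['color'],cv2.COLOR_RGB2HSV).reshape(-1,3)
    bl=(np.abs(hsv[:,0].astype(int)-118)<12)&(hsv[:,1]>120)&(np.abs(M[:,0]-527)<40)&(np.abs(M[:,1]+116)<40)
    if bl.sum()>5: print('  blue px',bl.sum(),M[bl].mean(0).round(1),cv2.minEnclosingCircle(M[bl][:,:2].astype(np.float32)))
    if n!='wrist': save('f_'+n,p['color'][100:320,120:400] if n=='scene' else p['color'][130:330,150:420],1.4)
a,b=[cv2.imread(f'pics/f_{n}.png') for n in('scene','side')]
cv2.imwrite('pics/fin.png',np.hstack([cv2.resize(a,(400,314)),cv2.resize(b,(400,314))]))
E
python3 fin.py
```

```text
clock: 14.7
eef_pos: [596.2, -172.0, 70.3]
tool_rot: [-3.14, -0.0, 0.106]
force: [0.4, 0.1, -1.5]
width: 16.0
gripper_force: 69.3
clock: 15.53
eef_pos: [446.3, -121.1, 69.7]
tool_rot: [-3.142, -0.001, 0.106]
force: [0.6, 0.0, -1.0]
width: 16.2
gripper_force: 69.2
[ 446.3 -121.1   69.7] [ 0.6  0.  -1. ]
wrist 27682 disc centre tool [ 82.1  -1.7 -46.9] world [ 527.3 -110.9  116.6] tilt deg [1.9 0.2] zmean 116.5
  handle slope deg 2.07
  blue px 11 [ 520.6 -122.2  117.3] ((527.9512939453125, -113.96363830566406), 38.032779693603516)
side 622 disc centre tool [ 86.5  -1.2 -44. ] world [ 531.6 -111.6  113.8] tilt deg [ 2.  -0.7] zmean 115.9
  handle slope deg 2.95
  blue px 55 [ 525.2 -115.2    9.1] ((524.6471557617188, -118.13631439208984), 17.790414810180664)
scene 814 disc centre tool [ 86.9  -0.3 -45.1] world [ 531.8 -112.3  114.9] tilt deg [1.4 0.9] zmean 115.6
  blue px 81 [ 530.1 -122.7   32.2] ((529.5371704101562, -127.84226989746094), 37.38582992553711)
```

View pics/fin.png

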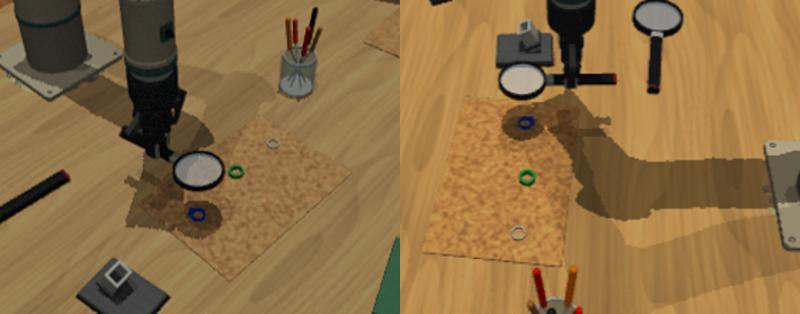

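The last picture shows the lens level and held just over the blue ring (left half: lens (198,170), ring (197,214); the shadow lies round the ring). The rings and jar have not moved. Tilt is about 2°. The centre is about 4 mm off in y, so I trim that and settle.

```bash
python3 -m handwheel '[{"delta_pos":[0,-0.2,-0.1],"yaw":0},{"delta_pos":[0,-0.2,-0.1],"yaw":0},{"delta_pos":[0,0,0],"yaw":0},{"delta_pos":[0,0,0],"yaw":0},{"delta_pos":[0,0,0],"yaw":0},{"delta_pos":[0,0,0],"yaw":0}]'
python3 fin.py
```

```text
clock: 16.18
eef_pos: [445.7, -125.1, 67.4]
tool_rot: [-3.142, 0.0, 0.106]
force: [0.6, -0.3, -1.9]
width: 15.8
gripper_force: 69.2
[ 445.7 -125.1   67.4] [ 0.6 -0.3 -1.9]
wrist 27669 disc centre tool [ 82.   -1.4 -47. ] world [ 526.7 -115.1  114.4] tilt deg [1.8 0.2] zmean 114.1
  handle slope deg 2.0
  blue px 11 [ 516.7 -126.4  114.4] ((525.7848510742188, -116.81061553955078), 38.17212677001953)
side 617 disc centre tool [ 86.4  -0.8 -44.8] world [ 530.4 -115.8  112.2] tilt deg [ 2.3 -0.6] zmean 113.5
  handle slope deg 3.3
  blue px 56 [ 525.3 -115.6    8.8] ((523.8988037109375, -117.82339477539062), 18.091060638427734)
scene 814 disc centre tool [ 87.2   0.3 -43.5] world [ 531.8 -116.3  110.9] tilt deg [1.6 0.9] zmean 113.5
  blue px 78 [ 529.4 -120.4   37.6] ((526.06982421875, -120.94061279296875), 40.25284957885742)
```

The lens centre is at about (527,-116,109.5), over the ring, steady and about 2° off level. Handing in.

```bash
python3 -c "
from cell import ctrl
print(ctrl.finish_job())"
```

```text
the job is handed in; nothing more can be done
None
```

I handed the job in at about 16 s, still holding the magnifier by its handle over the blue ring, about 2° off level and centred to within about 2 mm, with the lens about 10 cm above it; the readings showed no forcing and the cameras no contact with the glass, rim, rings or jar.

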